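Take the temperature of an amplifier's power module with a spring-tip probe

TASK

The amplifier lies open in the tilted service cradle for its soak test. Take the surface thermometer out of its dock and hold its tip square against the flat top of the power module between the two banks of heat-sink fins, pressed steadily so that the spring tip is about half-way in (never to its stop) for about two seconds. Then set the thermometer gently back home in its dock without dropping it, let go, and leave the cradle's tilt and the other things on the bench as they are.

Things in the scene. Friction and masses are not known exactly. Their poses are not given: they have to be found in the camera images.
- probe_grip (a point): Centre of the handle of the cordless surface thermometer (0.2 kg), upright in its dock; own z points up its axis, away from the tip. The handle is a grey block with black rubber cheeks, 42 mm (own x) by 30 mm (own y, grip across this) by 64 mm high. The contact disc's face lies 103 to 123 mm below this point: how far the telescopic stem is pulled out is not known beforehand.
- probe_collar (a point): Middle of the underside of the thermometer's round collar (44 mm across, 5 mm thick), on its axis 37 mm below the handle's centre. Below it: a nose 20 mm across and 30 mm long, a thin steel stem and a flat copper contact disc 15 mm across, all on the axis. The stem is stiff and does not slide in use (it yields at about 45 N).
- probe_tip (a joint): How far the thermometer's spring-loaded contact disc is pushed in, in m along the probe's axis: 0 free, 0.009 at its stop. The spring is linear, 800 N/m (half-way is about 3.6 N).
- module_top (a point): Centre of the flat top of the power module, a bare aluminium block 64 mm (own x) by 40 mm (own y) by 14 mm thick, in the 62 mm wide channel between the two fin banks of the black heat sink. Fins run along own x and stand 24 mm higher than this face. Own z is the outward normal, leaning towards the robot by the chassis' tilt; own x points up the slope.
- chassis_mid (a point): Middle of the open amplifier chassis, a metal tray 200 mm (own x, up the slope) by 306 mm (own y), on the cradle's tilt axis 140 mm above the bench; the power module is 66 mm from it along own +y. Tray walls stand 37 mm above the module's face, the round copper-coloured transformer and the capacitors on the other half less.
- chassis (a joint): Tilt of the open amplifier chassis in its cradle, in rad: 0 level, growing as it leans towards the robot; the tilt pivot is stiff and stays put under light pressing.
- dock_mouth (a point): Centre of the round countersunk mouth of the thermometer's dock, 110 mm above the bench, own z up. The fixed dock is a hollow grey column 64 mm square on a black foot 100 by 92 mm. The hole is 27 mm across (33 at its rim) and deep enough for all below the collar. Home: collar resting on the rim, handle centre 37 mm above this point; any turn about the axis.
- meter: Hand multimeter lying on the bench, 150 x 76 x 34 mm, black; origin under its centre. Leave alone.
- spray_can: Upright plain metal spray can with a nozzle, 54 mm across, 175 mm high; origin under its centre. Leave alone.
- screw_dish: Shallow steel dish, 90 mm across, 28 mm high; origin under its centre. Leave alone.
Mind the look-alikes: they are no part of the job. Of the things shaped like the part that bears dock_mouth, the grey one is meant.

How it is judged:
By the outcome, as a careful person would: the job done as asked, in the order asked, and still so for the second after the job is handed in, with the robot touching nothing.
It also fails if it takes over 54 s, if anything falls off the work surface, if the arm or the gripper's body presses on something with over 40 N, if the wrist force passes 120 N, or if a joint passes its speed limit or range.

ROBOT

A 6-joint arm with a two-finger parallel gripper is mounted at the origin on the work surface. World frame = base frame: x ahead of the robot, y to its left, z up, the work surface at z = 0. Lengths are in m, angles in rad, forces in N, time in s.
With the tool pointing down it reaches from about 0.35 to 0.875 m from the base axis. Payload 15.5 kg.
Tool frame: the origin (TCP) lies midway between the tips of the shut fingers; the grasp point (between the pads) lies 19 mm behind it; z points along the fingers, x is the direction in which the jaws open and shut, and the axes are right-handed (so a half turn about z gives the same grasp; the last joint's range is limited). The gripper opens to 85 mm and grips with 20 to 120 N. Pads are 22 mm wide; open, the fingers measure 114 mm over their backs; the gripper's body (76 mm by 85 mm) begins 54 mm behind the grasp point. The pads swing forward as they close: fully open they stand 13 mm farther back than shut.
Start: joints at [-1.288, 0.494, 1.345, -0, 1.302, -0.096], TCP at [0.231, -0.581, 0.231] pointing down, gripper open.
Joint ranges: [-2.91, 2.91], [-0.82, 2.16], [0.22, 2.67], [-1.22, 4.37], [0.12, 2.79], [-3.08, 3.08]. Speed limits (rad/s): [1.89, 1.89, 2.57, 3.01, 3.01, 3.01].

INTERFACE

Orientations are given as a unit quaternion [w, x, y, z].
In Python, from cell import env gives the robot as it stands.
- The arm moves only by the tool play_rows, never from a script. Its argument "moves" is a list of rows, each a list of 7 numbers: the shift along the tool's x, y, z scaled (see below), then the turn, a rotation vector about the tool's x, y, z scaled (see below), then the opening in per cent of the stroke, from 0 (shut) to 100 (fully open). In form: [[x, y, z, rx, ry, rz, claw], ...]. A call has 1 to 5 rows; each row is the pose to reach, as a shift and turn from the pose measured when the call began, along the tool's axes at that moment; what a row does not reach only later rows make up. The controller multiplies each number of a shift by 200 mm and each number of a turn by 90 degrees. A row lasts 1/10 s, in which the tool goes at most 50 mm and 8.59 degrees, less where a joint would pass 70% of its speed; a pose out of reach is approached as far as the arm can. A call with a number of a shift or a turn outside -1 to 1 is refused whole. A call with a gripper value outside its range is refused whole. The fingers move at their own pace and stop on an object; "squeeze" is the grip in N (left out, the last holds). Time passes only in rows, so rows that repeat a pose let the fingers close. It gives the time, the measured TCP pose, the force and the opening at its end, in the units of the state.
- env.read_state(): the state, without advancing time (a new reading comes with each control period).
- env.camera(name): name is "scene" or "top" or "wrist"; returns a dict with "pixels" (400x640x3 uint8, red, green, blue), "fx", "fy", "cx", "cy" (pixels), "R" (3x3) and "t" (3): a world point X has camera coordinates R X + t; the wrist camera has in their place "tool_from_camera" (4x4, takes a point from camera to tool coordinates, whose origin is the TCP and whose axes are the tool frame's). Camera axes: x right, y down, z forward; pixel columns grow to the right and rows downward; lengths in m; the calibration is good to about 2 mm. A picture is of the moment at which its call begins: read the wrist's pose just before it. There is no depth.
- env.finish_job(): hands the job in, once; it reports no verdict.
The state is a dict: "time": time; "joints": joint angles; "joint_velocities": joint speeds; "tau": joint torques, N m; "eef_pos": TCP position; "ee_rot": TCP orientation; "force": force on the tool from outside, world axes, zero at the start; "torque": the same for the moment, N m; "gripper_width": finger opening in m.
Only numpy, scipy, OpenCV 4.12 (cv2) and the standard library are available. Lean on these libraries where they do the work, as an engineer would, in place of code of your own. Each camera call takes 0.05 s, during which the arm holds its last target.

## Working session

There is one attempt and no reset: what is moved stays moved. The work goes in short steps, Python scripts to look and compute and a tool call to move; the robot and the scene stay as the last step left them, time stands still between calls to the robot, and variables do not carry over. Pictures are saved under pics/ and viewed, and the job is handed in when it is done.

Besides the shell and the picture viewer there is one more tool, called after "Emit:" as a command line: name --pt "numbers of a row" for each row, then --argument value for the rest. play_rows: Moves the arm, as the interface text tells. Shifts and turns lie within -1 to 1; 1 stands for 200 mm of shift or 90 degrees of turn. Its arguments: {"type":"object","properties":{"moves":{"type":"array","items":{"type":"array","items":{"type":"number"}}},"squeeze":{"type":"number"}},"required":["moves"]}

```bash
ls; mkdir -p pics; python3 - <<'E'
from cell import env
import cv2,json,numpy as np
s=env.read_state();print(s)
for n in("scene","top","wrist"):
    c=env.camera(n);cv2.imwrite(f"pics/{n}0.png",c["pixels"][:,:,::-1]);np.save(f"pics/{n}0.npy",c["pixels"])
    print(n,{k:(v.tolist() if hasattr(v,'tolist') else v) for k,v in c.items() if k!="pixels"})
E
```

```text
pics
{'time': 0.0, 'joints': array([-1.28752223e+00,  4.94208149e-01,  1.34616686e+00,  2.43681319e-05,
        1.30249018e+00, -9.55072419e-02]), 'joint_velocities': array([-1.29695380e-03, -5.14537099e-04,  1.16263474e-03, -8.10595249e-05,
        6.80295318e-04,  5.72425560e-04]), 'tau': array([-2.45748146e-03, -8.82160091e+01, -3.83873749e+01, -4.75999987e-04,
        9.74018272e-03,  6.15682545e-07]), 'eef_pos': array([ 0.23101831, -0.58033228,  0.23067262]), 'ee_rot': array([-4.14800415e-04,  8.27581383e-01, -5.61345392e-01, -4.82616456e-04]), 'force': array([ 0.07400526, -0.66431774, -0.75354499]), 'torque': array([-0.03147894, -0.02244318, -0.0274459 ]), 'gripper_width': 0.08522708882546531}
scene {'fx': 507.61527503639184, 'fy': 507.61527503639184, 'cx': 318.1005448506637, 'cy': 201.3859543974323, 'R': [[0.529872881370792, 0.848063175450585, -0.004855927561728031], [0.5859236485194342, -0.37021473094555024, -0.7208568034614007], [-0.6131298457043899, 0.37911726871191737, -0.6930670161470152]], 't': [-0.30981578373467566, -0.2584425310846771, 1.7664539927233718]}
top {'fx': 455.35962263492866, 'fy': 455.35962263492866, 'cx': 317.4212122300521, 'cy': 188.26901909012062, 'R': [[-0.026362854796958574, -0.9996501439883765, -0.0021423143965111557], [-0.9973801413947292, 0.02644728366187911, -0.06733048892098048], [0.06736359134120337, 0.00036167793287220486, -0.99772842785534]], 't': [0.015452788872824457, 0.5529997387718192, 1.2392619327638759]}
wrist {'fx': 290.18157031537953, 'fy': 290.18157031537953, 'cx': 322.5295865395522, 'cy': 206.05549970992865, 'tool_from_camera': [[0.9999990839774244, 0.0008525474439812498, -0.0010512883363244497, 0.0007398817916701717], [-0.0004774716388794428, 0.9489624913573127, 0.3153885889149364, -0.08112453434580306], [0.0012665169341136131, -0.31538779805150424, 0.9489620291534734, -0.14219573004677213], [0.0, 0.0, 0.0, 1.0]]}
```

View pics/scene0.png

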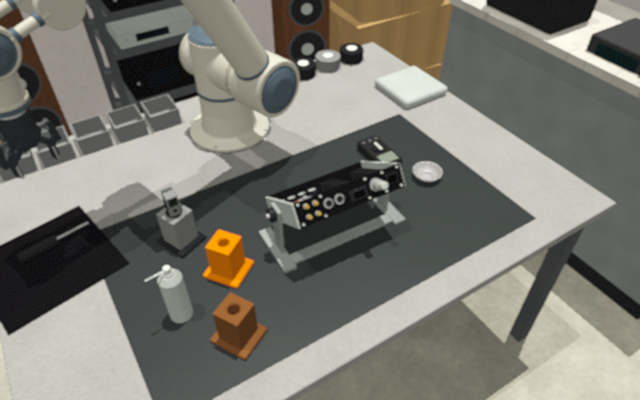

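View pics/top0.png

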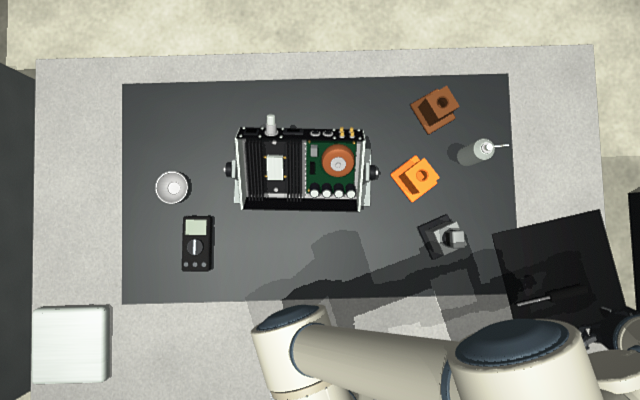

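View pics/wrist0.png

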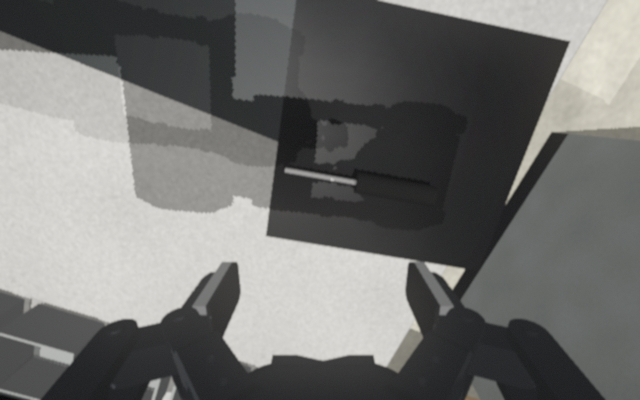

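The three dock-shaped columns are grey at scene (178,225) / top (440,237), orange at scene (228,258) and brown at scene (238,325). The grey one holds the thermometer and matches the description. I'll confirm it in enlarged crops.

```bash
python3 - <<'E'
import cv2,numpy as np
s=cv2.imread("pics/scene0.png");t=cv2.imread("pics/top0.png")
a=cv2.resize(s[175:265,140:220],None,fx=5,fy=5,interpolation=cv2.INTER_CUBIC)
b=cv2.resize(t[200:275,400:480],None,fx=5,fy=5,interpolation=cv2.INTER_CUBIC)
b=cv2.copyMakeBorder(b,0,a.shape[0]-b.shape[0],0,0,cv2.BORDER_CONSTANT)
cv2.imwrite("pics/c1.png",np.hstack([a[:450],b[:450]]))
b=cv2.resize(t[105:225,220:385],None,fx=4.8,fy=4.8,interpolation=cv2.INTER_CUBIC)
cv2.imwrite("pics/c2.png",b)
b=cv2.resize(s[125:275,255:415],None,fx=4,fy=4,interpolation=cv2.INTER_CUBIC)
cv2.imwrite("pics/c3.png",b)
E
```

```text
(no output)
```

View pics/c1.png

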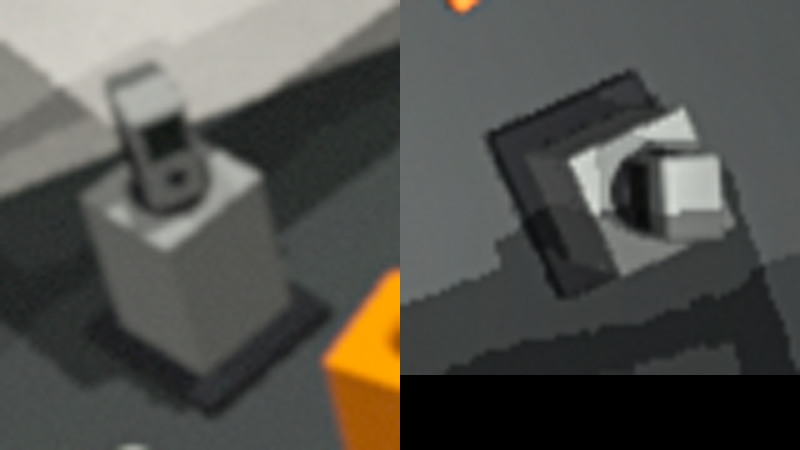

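View pics/c2.png

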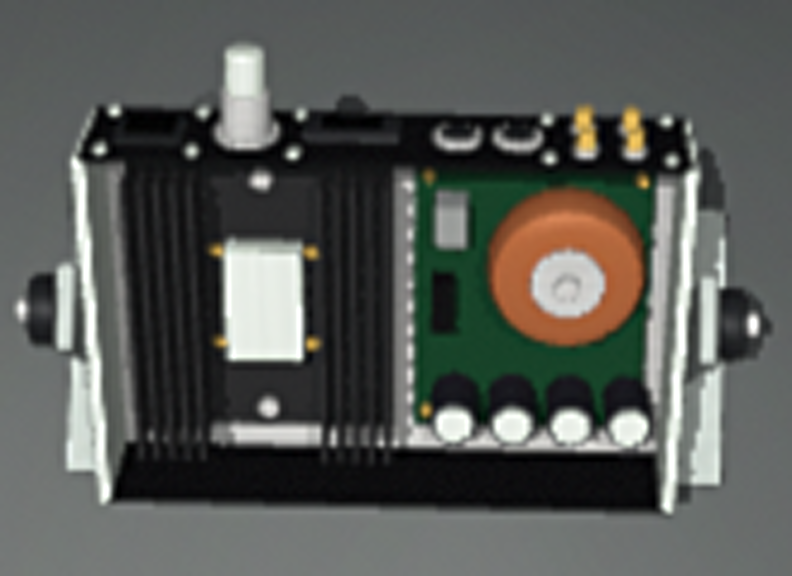

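View pics/c3.png

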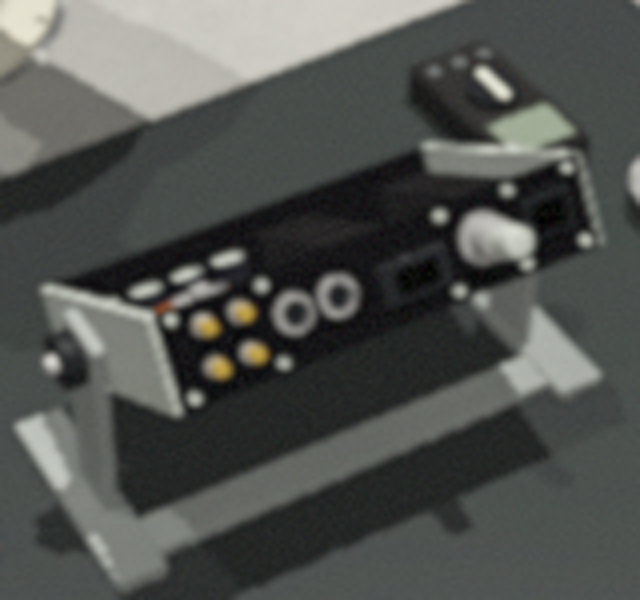

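The crop confirms that the grey dock holds the thermometer. The module is the white rectangle at top-view (275,168).

```bash
cat > h.py <<'E'
from cell import env
import numpy as np,cv2
from scipy.spatial.transform import Rotation as Ro
def Rq(q): return Ro.from_quat([q[1],q[2],q[3],q[0]])
def cam(n):
    s=env.read_state();c=env.camera(n)
    if n=="wrist":
        T=np.eye(4);T[:3,:3]=Rq(s["ee_rot"]).as_matrix();T[:3,3]=s["eef_pos"]
        W=T@np.array(c["tool_from_camera"]);c["Rc"]=W[:3,:3];c["o"]=W[:3,3]
    else:
        R=np.array(c["R"]);c["Rc"]=R.T;c["o"]=-R.T@np.array(c["t"])
    return c
def ray(c,u,v):
    d=c["Rc"]@np.array([(u-c["cx"])/c["fx"],(v-c["cy"])/c["fy"],1.]);return c["o"],d/np.linalg.norm(d)
def onz(c,u,v,z):
    o,d=ray(c,u,v);return o+d*(z-o[2])/d[2]
def proj(c,X):
    p=(np.asarray(X)-c["o"])@c["Rc"];return np.array([c["fx"]*p[...,0]/p[...,2]+c["cx"],c["fy"]*p[...,1]/p[...,2]+c["cy"]]).T
def tri(rs):
    A=np.zeros((3,3));b=np.zeros(3)
    for o,d in rs:
        P=np.eye(3)-np.outer(d,d);A+=P;b+=P@o
    X=np.linalg.solve(A,b);return X,[np.linalg.norm((np.eye(3)-np.outer(d,d))@(X-o)) for o,d in rs]
def rel(pos,R):
    "numbers of a row from current pose to target tcp pos, Rotation R"
    s=env.read_state();R0=Rq(s["ee_rot"])
    return R0.inv().apply(np.asarray(pos)-s["eef_pos"])/.2,(R0.inv()*R).as_rotvec()/(np.pi/2)
E
python3 - <<'E'
from h import *
t=cam("top");s=cam("scene")
for p in [(433.4,231),(458,221),(444,255.4),(451,238.2)]:print(onz(t,*p,.11))
for p in [(156.6,215.6),(173.6,225),(192.6,210.6),(174.6,213)]:print('s',onz(s,*p,.11))
print(env.read_state()["time"])
for p in [(223,239,),(303,239),(228,360),(302,362)]:print('mod',onz(t,220+p[0]/4.8,105+p[1]/4.8,.155))
E
```

```text
[ 0.43031371 -0.29126867  0.11      ]
[ 0.45401675 -0.35498186  0.11      ]
[ 0.36805965 -0.31543322  0.11      ]
[ 0.41093093 -0.33515818  0.11      ]
s [ 0.40241877 -0.37384052  0.11      ]
s [ 0.45751026 -0.34871501  0.11      ]
s [ 0.43467299 -0.28877018  0.11      ]
s [ 0.41812142 -0.33137847  0.11      ]
0.25
mod [0.63037718 0.12469108 0.155     ]
mod [0.6292769  0.08344498 0.155     ]
mod [0.56770292 0.12330159 0.155     ]
mod [0.56566281 0.08531366 0.155     ]
```

```bash
python3 - <<'E'
from h import *
R=Rq(env.read_state()["ee_rot"])
print(rel([.414,-.333,.31],R))
E
```

```text
(array([-0.81204484, -1.30745916, -0.39437994]), array([0., 0., 0.]))
```

Emit:
play_rows --pt "-0.05 -0.1 -0.2 0 0 0 100" --pt "-0.2 -0.3 -0.39 0 0 0 100" --pt "-0.35 -0.5 -0.39 0 0 0 100" --pt "-0.5 -0.75 -0.39 0 0 0 100" --pt "-0.6 -0.95 -0.39 0 0 0 100"

```text
time: 0.75
eef_pos: [0.3551, -0.4075, 0.3095]
ee_rot: [-0.0, 0.827, -0.562, 0.0]
force: [0.5, -0.4, 0.0]
gripper_width: 0.0854
```

```bash
python3 - <<'E'
from h import *
R=Ro.from_quat([0.827581383,-0.561345392,0,0])
print(env.read_state()["eef_pos"],rel([.414,-.333,.31],R))
E
```

```text
[ 0.35505689 -0.40751161  0.30952206] (array([-0.23745976, -0.41142424, -0.00232535]), array([-0.00016707, -0.00011708, -0.00044911]))
```

Emit:
play_rows --pt "-0.15 -0.2 0 0 0 0 100" --pt "-0.24 -0.41 0 0 0 0 100" --pt "-0.24 -0.41 0 0 0 0 100" --pt "-0.24 -0.41 0 0 0 0 100"

```text
time: 1.15
eef_pos: [0.4141, -0.3319, 0.3096]
ee_rot: [0.0, 0.828, -0.561, 0.0]
force: [-0.7, 0.3, 0.0]
gripper_width: 0.0854
```

```bash
python3 - <<'E'
from h import *
c=cam("wrist");cv2.imwrite("pics/w1.png",c["pixels"][:,:,::-1]);print(env.read_state()["eef_pos"],env.read_state()["time"])
E
```

```text
[ 0.41350816 -0.33272196  0.30950339] 1.2
```

View pics/w1.png

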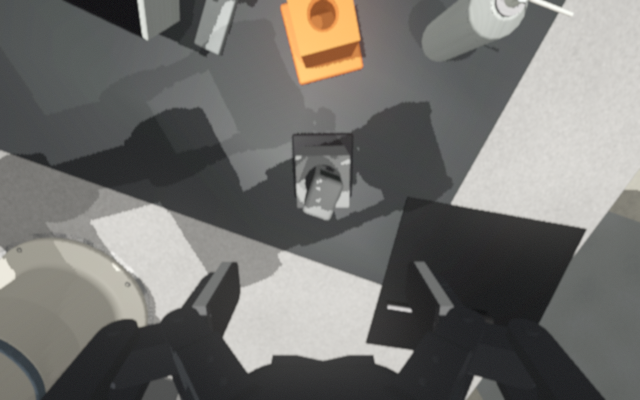

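```bash
python3 - <<'E'
import cv2
s=cv2.imread("pics/w1.png")
a=cv2.resize(s[125:225,275:375],None,fx=6,fy=6,interpolation=cv2.INTER_CUBIC)
a=cv2.convertScaleAbs(a,alpha=1.5,beta=20)
cv2.imwrite("pics/w1c.png",a)
E
```

```text
(no output)
```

View pics/w1c.png

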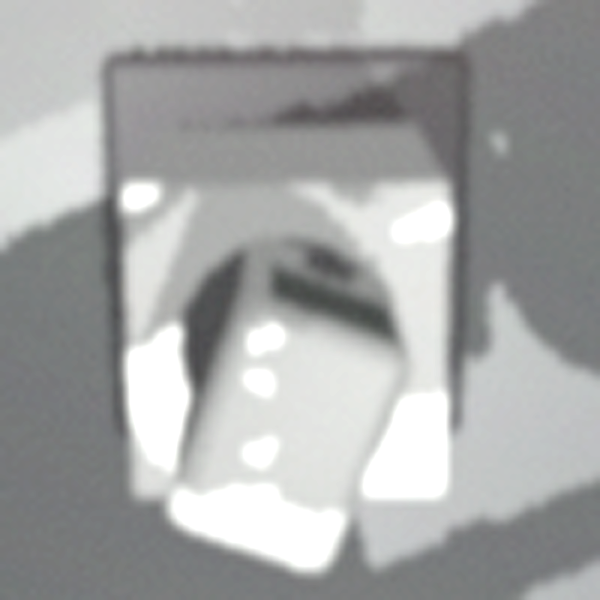

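```bash
python3 - <<'E'
from h import *
c=cam("wrist");R=Rq(env.read_state()["ee_rot"])
f=lambda u,v,z:onz(c,275+u/6,125+v/6,z)
C=[f(*p,.11) for p in [(120,180),(455,180),(450,495),(130,495)]]
print(np.mean(C,0),[np.linalg.norm(C[i]-C[i-1]) for i in range(4)])
for a,b in [((270,290),(405,355)),((240,320),(175,505)),((170,515),(320,575)),((405,355),(350,510))]:
    d=R.inv().apply(f(*b,.179)-f(*a,.179));print(np.degrees(np.arctan2(d[1],d[0])),np.linalg.norm(d))
print(np.mean([f(*p,.179) for p in[(270,290),(405,355),(320,575),(170,515)]],0))
E
```

```text
[ 0.41221037 -0.33446057  0.11      ] [np.float64(0.06496983485985225), np.float64(0.0654539736849717), np.float64(0.06496492090859182), np.float64(0.06628872259512432)]
25.984739609922656 0.02416721732968324
109.30359403873967 0.03318627609765024
23.037714802799126 0.027144952269721655
107.82498948221563 0.027766906870399663
[ 0.41319798 -0.33432859  0.179     ]
```

Emit:
play_rows --pt "0 0 0.05 0 0 0.08 100" --pt "0 0.0 0.12 0 0 0.16 100" --pt "0 0 0.2 0 0 0.233 100" --pt "0 0 0.2 0 0 0.233 100"

```text
time: 1.65
eef_pos: [0.4116, -0.3336, 0.2678]
ee_rot: [0.0, 0.71, -0.704, -0.002]
force: [-1.6, 0.0, -0.1]
gripper_width: 0.0855
```

```bash
python3 - <<'E'
from h import *
c=cam("wrist");cv2.imwrite("pics/w2.png",c["pixels"][:,:,::-1]);print(env.read_state()["eef_pos"],env.read_state()["joints"])
s=c["pixels"][:,:,::-1]
a=cv2.resize(s[140:270,260:390],None,fx=4.6,fy=4.6,interpolation=cv2.INTER_CUBIC)
cv2.imwrite("pics/w2c.png",cv2.convertScaleAbs(a,alpha=1.3,beta=10))
E
```

```text
[ 0.41208908 -0.33383595  0.26893435] [-7.93327062e-01  3.23652178e-01  1.52311444e+00 -2.67627370e-04
  1.29642767e+00  7.65267221e-01]
```

View pics/w2c.png

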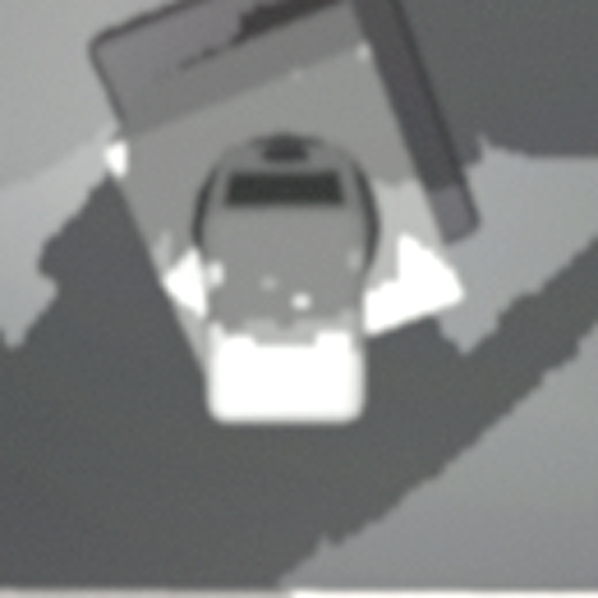

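```bash
python3 - <<'E'
from h import *
c=cam("wrist");s=env.read_state();R=Rq(s["ee_rot"])
for u,v,z in [(286,420,.179),(210,380,.179),(362,380,.179),(286,132,.115),(197,215,.112),(380,215,.112)]:
    X=onz(c,260+u/4.6,140+v/4.6,z);print(X,R.inv().apply(X-s["eef_pos"])*1000)
print(R.as_matrix(),rel([.4125,-.334,.166-.0],R))
E
```

```text
[ 0.39297889 -0.3341225   0.179     ] [-0.17149233 19.55544867 90.72621825]
[ 0.40090039 -0.31982121  0.179     ] [-14.36272398  11.43842874  90.72360381]
[ 0.40128913 -0.34821904  0.179     ] [14.03776058 11.43944276 90.72507196]
[ 0.43531696 -0.33337431  0.115     ] [ -0.34189471 -22.80372617 154.71639538]
[ 0.41506493 -0.31304454  0.112     ] [-20.94784065  -2.83330274 157.71995816]
[ 0.4156301  -0.35532515  0.112     ] [ 21.33655306  -2.81817846 157.72214718]
[[ 1.37235143e-02 -9.99905801e-01 -2.30998223e-04]
 [-9.99905827e-01 -1.37235020e-02 -5.48614035e-05]
 [ 5.16861311e-05  2.31729361e-04 -9.99999972e-01]] (array([-1.33792049e-04,  1.57425960e-04,  5.18608509e-01]), array([0., 0., 0.]))
```

Emit:
play_rows --pt "0 -0.005 0.2 0 0 0 100" --pt "0 -0.005 0.4 0 0 0 100" --pt "0 -0.005 0.55 0 0 0 100" --pt "0 -0.005 0.65 0 0 0 100" --pt "0 -0.005 0.685 0 0 0 100"

```text
time: 2.25
eef_pos: [0.413, -0.3342, 0.1317]
ee_rot: [0.0, 0.713, -0.701, -0.001]
force: [-0.5, -0.8, 0.7]
gripper_width: 0.0851
```

Emit:
play_rows --pt "0 0 0 0 0 0 100" --pt "0 0 0 0 0 0 100"

```text
time: 2.45
eef_pos: [0.4135, -0.3349, 0.1328]
ee_rot: [0.0, 0.713, -0.701, -0.0]
force: [-0.3, 0.5, 0.3]
gripper_width: 0.0853
```

Emit:
play_rows --pt "0 0 0 0 0 0 50" --pt "0 0 0 0 0 0 40" --pt "0 0 0 0 0 0 30" --pt "0 0 0 0 0 0 20" --pt "0 0 0 0 0 0 0" --squeeze 40

```text
time: 2.95
eef_pos: [0.4136, -0.335, 0.1332]
ee_rot: [0.0, 0.713, -0.701, 0.0]
force: [-0.8, 1.8, 8.1]
gripper_width: 0.0293
```

Emit:
play_rows --pt "0 0 0 0 0 0 0" --pt "0 0 0 0 0 0 0" --pt "0 0 0 0 0 0 0"

```text
time: 3.25
eef_pos: [0.4136, -0.3349, 0.1333]
ee_rot: [0.0, 0.713, -0.701, 0.0]
force: [-0.3, 0.8, 1.4]
gripper_width: 0.0298
```

```bash
python3 - <<'E'
from h import *
for n in ("wrist","scene"):
    c=cam(n);s=c["pixels"][:,:,::-1]
    a=s[100:400,140:500] if n=="wrist" else s[150:260,120:240]
    cv2.imwrite("pics/g_%s.png"%n,cv2.resize(a,None,fx=2 if n=="wrist" else 5,fy=2 if n=="wrist" else 5,interpolation=cv2.INTER_CUBIC))
print(env.read_state())
E
```

```text
{'time': 3.35, 'joints': array([-7.92736864e-01,  4.87185283e-01,  1.68780906e+00, -3.19674164e-04,
        9.66449961e-01,  7.61237222e-01]), 'joint_velocities': array([-5.67475044e-06,  6.30527462e-04,  9.80457230e-04, -2.68444628e-04,
       -8.63987974e-04, -3.69887175e-04]), 'tau': array([-2.52110464e-01, -7.64959788e+01, -2.84678400e+01, -8.79009836e-02,
       -3.72013897e-01,  9.11402138e-03]), 'eef_pos': array([ 0.41355409, -0.33488208,  0.13325949]), 'ee_rot': array([ 1.32684331e-04,  7.13092920e-01, -7.01069515e-01,  7.20933640e-05]), 'force': array([-0.66851283,  0.23502693,  2.14203986]), 'torque': array([0.18882972, 0.11330333, 0.00955533]), 'gripper_width': 0.02997913455442076}
```

View pics/g_wrist.png

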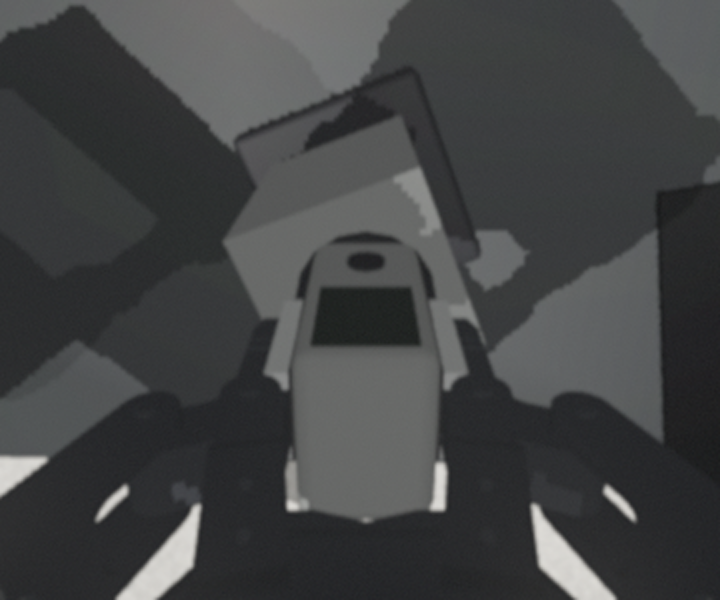

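View pics/g_scene.png

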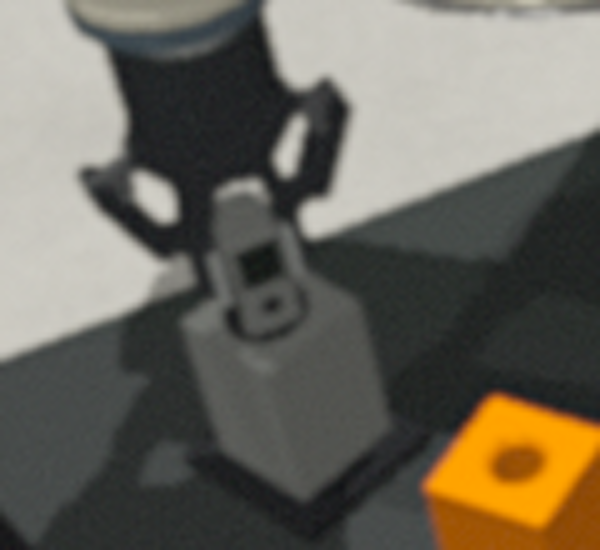

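The grip is good (30 mm wide), with home TCP at (0.4136, -0.3349, 0.1333). Lifting straight up.

Emit:
play_rows --pt "0 0 -0.08 0 0 0 0" --pt "0 0 -0.25 0 0 0 0" --pt "0 0 -0.45 0 0 0 0" --pt "0 0 -0.65 0 0 0 0" --pt "0 0 -0.85 0 0 0 0"

```text
time: 3.85
eef_pos: [0.4133, -0.3345, 0.3047]
ee_rot: [0.0, 0.713, -0.701, -0.0]
force: [0.8, -0.1, -2.9]
gripper_width: 0.0292
```

Emit:
play_rows --pt "0 0 -0.2 0 0 0 0" --pt "0 0 -0.3 0 0 0 0" --pt "0 0 -0.3 0 0 0 0" --pt "0 0 -0.3 0 0 0 0"

```text
time: 4.25
eef_pos: [0.4131, -0.3344, 0.3641]
ee_rot: [0.0, 0.713, -0.701, -0.0]
force: [0.9, 0.0, -2.2]
gripper_width: 0.0293
```

```bash
python3 - <<'E'
from h import *
im=[]
for n in ("wrist","scene","top"):
    c=cam(n);s=c["pixels"][:,:,::-1]
    u,v=proj(c,env.read_state()["eef_pos"]).astype(int);print(n,u,v)
    cv2.imwrite("pics/l_%s.png"%n,s)
    if n=="wrist": a=s[100:300,220:420]
    elif n=="scene": a=s[v-30:v+70,u-50:u+50]
    a=cv2.resize(a,(400,400),interpolation=cv2.INTER_CUBIC)
    if n!="top": im.append(a)
cv2.imwrite("pics/l.png",np.hstack(im))
print(env.read_state())
E
```

```text
wrist 321 264
scene 149 132
top 487 242
{'time': 4.4, 'joints': array([-7.92675556e-01,  2.54554860e-01,  1.36276594e+00, -2.47025660e-04,
        1.52717492e+00,  7.61175014e-01]), 'joint_velocities': array([-0.00094773, -0.00065859, -0.00709901,  0.00098013,  0.00295975,
        0.00030254]), 'tau': array([ 2.70393927e-02, -7.11906695e+01, -4.38927877e+01, -4.04629915e-03,
        4.21634613e-03, -8.68060329e-05]), 'eef_pos': array([ 0.41288259, -0.33414678,  0.36321985]), 'ee_rot': array([ 1.00511061e-04,  7.13075703e-01, -7.01085530e-01, -1.45329187e-03]), 'force': array([ 0.26442731, -0.58731361, -1.79640676]), 'torque': array([-0.02069089, -0.00403042,  0.02043833]), 'gripper_width': 0.02921844382938851}
```

View pics/l.png

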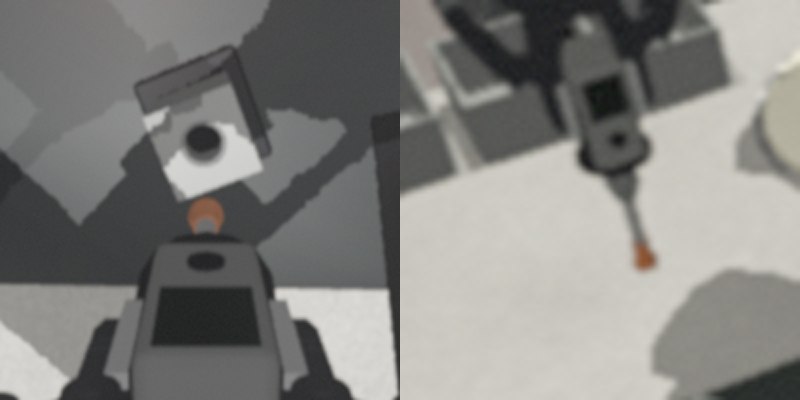

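```bash
python3 - <<'E'
from h import *
w=cam("wrist");sc=cam("scene");s=env.read_state();R=Rq(s["ee_rot"]);P=lambda z,y=0:s["eef_pos"]+R.apply([0,y,z])
for z in (.089,.094,.099,.104,.109):
    print(z,"wr near edge",proj(w,P(z,-.0075)),proj(w,P(z-.003,-.0075)),"ctr",proj(w,P(z)),"scene",proj(sc,P(z)))
print("dock",onz(w,220+204/2,100+140/2,.108))
E
```

```text
0.089 wr near edge [322.21462796 202.516546  ] [322.20421344 203.62441554] ctr [322.21335584 210.99070806] scene [158.6557631  162.86259515]
0.094 wr near edge [322.23145218 200.72683042] [322.22143609 201.79231505] ctr [322.23004423 209.05682829] scene [159.12823889 164.49573932]
0.099 wr near edge [322.2476424  199.00455774] [322.23800232 200.03004412] ctr [322.24610962 207.19514384] scene [159.59798681 166.11945444]
0.104 wr near edge [322.2632338  197.34598624] [322.25394894 198.33368513] ctr [322.26158625 205.40168603] scene [160.06503043 167.73382194]
0.109 wr near edge [322.278259   195.74764595] [322.26931008 196.69960814] ctr [322.27650589 203.67277181] scene [160.52939303 169.33892231]
dock [ 0.41407856 -0.3331129   0.108     ]
```

```bash
python3 - <<'E'
from h import *
t=cam("top");s=cam("scene")
T=lambda u,v:ray(t,220+u/4.8,105+v/4.8); S=lambda u,v:ray(s,255+u/4,125+v/4)
A=tri([T(665,512),S(43,287)]);B=tri([T(695,165),S(152,320)])
print(A,B);d=B[0]-A[0];print(np.linalg.norm(d),np.degrees(np.arctan2(d[2],d[0])))
print("knobs",tri([T(755,322),S(50,362)]),onz(t,220+755/4.8,105+322/4.8,.14),onz(t,220+25/4.8,105+310/4.8,.14))
E
```

```text
(array([ 0.48471348, -0.102538  ,  0.10531685]), [np.float64(0.00045819996713691955), np.float64(0.0004581999671369588)]) (array([ 0.65240626, -0.11158047,  0.21738534]), [np.float64(0.0017792184852124734), np.float64(0.0017792184852125992)])
0.20189596762243103 33.7546675726134
knobs (array([ 0.58235473, -0.14774013,  0.14228284]), [np.float64(0.0021357933077478706), np.float64(0.0021357933077479343)]) [ 0.58160654 -0.14994874  0.14      ] [0.59800909 0.23031394 0.14      ]
```

```bash
cat >> h.py <<'E'
def modframe(yaw,tilt):
    "columns own x,y,z of chassis"
    return Ro.from_euler('z',yaw)*Ro.from_euler('y',-tilt)
def toolR(Rm): # tool z=-n, tool x=-own y
    M=Rm.as_matrix();return Ro.from_matrix(np.c_[-M[:,1],-M[:,0],-M[:,2]])
E
python3 - <<'E'
from h import *
Rm=modframe(np.radians(-2.6),np.radians(33.7));print(Rm.as_matrix())
mod=np.array([.599,.106,.131]);R=toolR(Rm)
print(rel(mod+.22*Rm.as_matrix()[:,2],R))
E
```

```text
[[ 8.31097683e-01  4.53629881e-02 -5.54273254e-01]
 [-3.77399250e-02  9.98970570e-01  2.51694012e-02]
 [ 5.54844427e-01  1.73472348e-18  8.31954122e-01]]
(array([-2.2238163 , -0.35755667,  0.25172528]), array([0.37507903, 0.01220527, 0.03838686]))
```

Emit:
play_rows --pt "-0.15 -0.05 0 0.04 0 0 0" --pt "-0.38 -0.1 0 0.1 0 0 0" --pt "-0.6 -0.15 0 0.15 0 0.01 0" --pt "-0.8 -0.2 0 0.2 0 0.02 0" --pt "-1.0 -0.25 0 0.25 0 0.02 0"

```text
time: 5.1
eef_pos: [0.4596, -0.1321, 0.3642]
ee_rot: [0.14, -0.688, 0.699, -0.137]
force: [0.6, 0.1, -1.7]
gripper_width: 0.0298
```

```bash
cat > goto.py <<'E'
from h import *
import sys
y,t,h=map(float,sys.argv[1:4]);mod=np.array([float(a) for a in sys.argv[4:7]])
Rm=modframe(np.radians(y),np.radians(t))
s=env.read_state();p=mod+h*Rm.as_matrix()[:,2]
a,b=rel(p,toolR(Rm));print(s["time"],s["eef_pos"].round(4),s["force"].round(2),"row",a.round(3),b.round(4))
E
python3 goto.py -2.6 33.7 .22 .599 .106 .131
```

```text
5.1 [ 0.4596 -0.1321  0.3642] [ 0.58  0.09 -1.66] row [-1.217  0.036  0.267] [0.1233 0.0134 0.0148]
```

Emit:
play_rows --pt "-0.2 0 0 0.03 0 0 0" --pt "-0.42 0 0.05 0.06 0 0 0" --pt "-0.64 0.01 0.1 0.09 0.01 0.01 0" --pt "-0.84 0.02 0.16 0.12 0.01 0.015 0" --pt "-1.0 0.036 0.2 0.123 0.013 0.015 0"

```text
time: 5.6
eef_pos: [0.4703, 0.0669, 0.3261]
ee_rot: [0.201, -0.661, 0.692, -0.209]
force: [0.1, -1.6, -2.8]
gripper_width: 0.0296
```

```bash
python3 goto.py -2.6 33.7 .22 .599 .106 .131
```

```text
5.6 [0.4703 0.0669 0.3261] [ 0.07 -1.56 -2.79] row [-0.225  0.014  0.064] [ 0.0002  0.001  -0.0004]
```

Emit:
play_rows --pt "-0.15 0.01 0.04 0 0 0 0" --pt "-0.225 0.014 0.064 0 0 0 0" --pt "-0.225 0.014 0.064 0 0 0 0" --pt "-0.225 0.014 0.064 0 0 0 0"

```text
time: 6.0
eef_pos: [0.4768, 0.1118, 0.3136]
ee_rot: [0.2, -0.662, 0.692, -0.209]
force: [0.3, -0.7, -1.8]
gripper_width: 0.0291
```

```bash
python3 - <<'E'
from h import *
import pickle
w=cam("wrist");st=env.read_state();pickle.dump((w,st),open("w3.pkl","wb"))
s=w["pixels"][:,:,::-1];cv2.imwrite("pics/w3.png",s)
cv2.imwrite("pics/w3c.png",cv2.convertScaleAbs(cv2.resize(s[60:260,190:450],None,fx=3,fy=3,interpolation=cv2.INTER_CUBIC),alpha=1.3,beta=10))
print(st)
E
python3 goto.py -2.6 33.7 .22 .599 .106 .131
```

```text
{'time': 6.05, 'joints': array([ 0.19810144,  0.00453736,  1.97329013, -0.23550507,  0.60271506,
        1.97021458]), 'joint_velocities': array([-0.01838443, -0.00469996, -0.00071592, -0.00142969,  0.00082228,
        0.0035292 ]), 'tau': array([  1.60271768, -39.35828447, -39.63475585,  -1.04004923,
        -4.19647381,   0.13182063]), 'eef_pos': array([0.47693476, 0.11129026, 0.31386876]), 'ee_rot': array([ 0.20056678, -0.66129201,  0.69199465, -0.20882829]), 'force': array([-0.33153725,  0.87828705, -2.37636302]), 'torque': array([0.02858941, 0.44369128, 0.02243514]), 'gripper_width': 0.029576734156537113}
6.05 [0.4769 0.1113 0.3139] [-0.33  0.88 -2.38] row [-0.001 -0.001 -0.   ] [ 0.0004  0.0009 -0.0003]
```

View pics/w3.png

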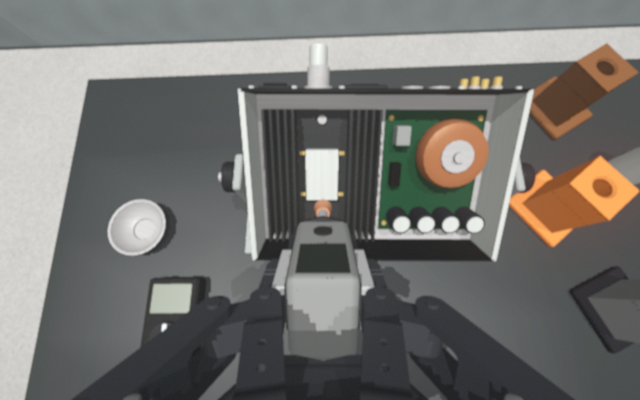

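View pics/w3c.png

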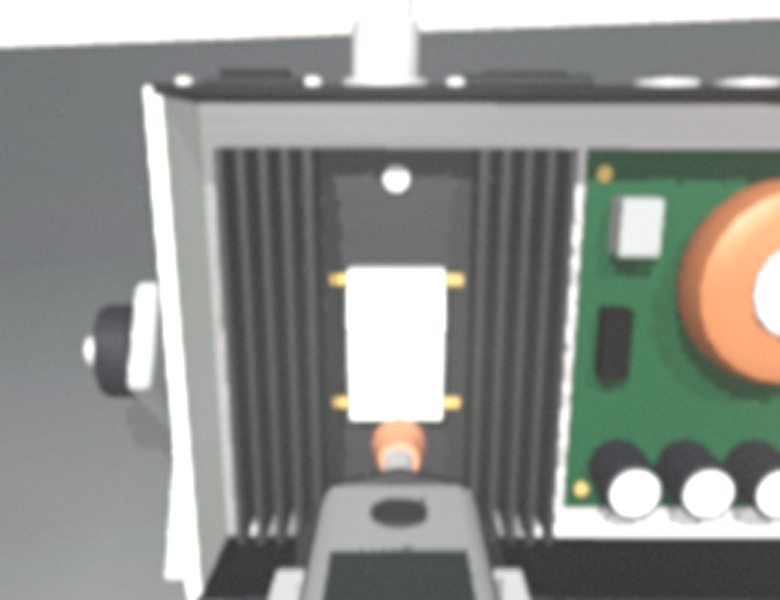

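```bash
cat > fit.py <<'E'
from h import *
import pickle
from scipy.optimize import least_squares
w,st=pickle.load(open("w3.pkl","rb"));t=cam("top");sc=cam("scene")
M=[(1,1),(1,-1),(-1,-1),(-1,1)]
obs=[]
for (a,b),p in zip(M,[(346,266),(446,266),(443,421),(348,421)]):obs.append(("w",w,(.032*a,.066+.02*b,0),(190+p[0]/3,60+p[1]/3),1.))
for (a,b),p in zip(M,[(225,239),(303,239),(302,362),(228,360)]):obs.append(("t",t,(.032*a,.066+.02*b,0),(220+p[0]/4.8,105+p[1]/4.8),1.))
for (a,b),p in zip(M,[(240,90),(532,90),(497,262),None]):
    if p:obs.append(("ww",w,(.1*a,.153*b,.037),p,.5))
for (a,b),p in zip(M,[(77,158),(695,165),(665,510),(105,500)]):obs.append(("tw",t,(.1*a,.153*b,.037),(220+p[0]/4.8,105+p[1]/4.8),.5))
for (a,b),p in zip([(-1,-1),(1,-1)],[(43,287),(152,320)]):obs.append(("sw",sc,(.1*a,.153*b,.037),(255+p[0]/4,125+p[1]/4),.5))
def model(q,X):
    Rm=modframe(q[2],q[3]);return np.array([q[0],q[1],.14])+Rm.apply(np.array(X)+[0,0,q[4]])
def res(q,full=False):
    r=[(proj(c,model(q,X))-p)*wt for n,c,X,p,wt in obs]
    return np.array(r) if full else np.ravel(r)
q=least_squares(res,[.59,.04,-.045,.59,-.011],loss="soft_l1").x
print(q,np.degrees(q[2:4]),"module",model(q,[0,.066,0]))
for o,r in zip(obs,res(q,True)):print(o[0],o[2],(r/o[4]).round(2))
R=Rq(st["ee_rot"])
print("wrist only module, in tool",)
obs=[o for o in obs if o[0] in("w",)]
for tl in (.56,.585,.61):
    qq=least_squares(lambda p:res([p[0],p[1],p[2],tl,p[3]]),[.59,.04,-.045,-.011]).x
    m=model([*qq[:3],tl,qq[3]],[0,.066,0]);print(tl,qq,m,R.inv().apply(m-st["eef_pos"]),abs(res([*qq[:3],tl,qq[3]])).max())
E
python3 fit.py
```

```text
[ 0.5908111   0.04143275 -0.05091654  0.5685708  -0.01039956] [-2.91730284 32.57670735] module [0.59976229 0.10706224 0.13123659]
w (0.032, 0.08600000000000001, 0) [0.73 1.35]
w (0.032, 0.046, 0) [-0.29  1.53]
w (-0.032, 0.046, 0) [-0.34 -0.45]
w (-0.032, 0.08600000000000001, 0) [ 0.65 -0.65]
t (0.032, 0.08600000000000001, 0) [-0.49  1.44]
t (0.032, 0.046, 0) [-0.68  1.83]
t (-0.032, 0.046, 0) [-0.04 -1.01]
t (-0.032, 0.08600000000000001, 0) [-0.25 -0.97]
ww (0.1, 0.153, 0.037) [-0.77 -2.02]
ww (0.1, -0.153, 0.037) [ 0.23 -0.6 ]
ww (-0.1, -0.153, 0.037) [-0.11 -0.51]
tw (0.1, 0.153, 0.037) [-0.97 -2.15]
tw (0.1, -0.153, 0.037) [ 0.69 -0.49]
tw (-0.1, -0.153, 0.037) [1.44 0.34]
tw (-0.1, 0.153, 0.037) [-1.53 -0.52]
sw (-0.1, -0.153, 0.037) [-1.56 -0.4 ]
sw (0.1, -0.153, 0.037) [-1.91  1.04]
wrist only module, in tool
0.56 [ 0.59458274  0.04139071 -0.04777416  0.00406171] [0.59557957 0.10741844 0.14344131] [-0.00122622 -0.0043304   0.20764596] 0.1113033761605493
0.585 [ 0.59493716  0.04136546 -0.04788249  0.0055047 ] [0.59505999 0.1074353  0.14458933] [-0.00122132 -0.00453408  0.20640229] 0.21046070616870338
0.61 [ 0.5954238   0.04133271 -0.04799102  0.0071704 ] [0.59448703 0.10745378 0.1458772 ] [-0.00121583 -0.00477083  0.20501263] 0.3179033269403817
```

```bash
python3 - <<'E'
import cv2,numpy as np
s=cv2.imread("pics/scene0.png");t=cv2.imread("pics/top0.png");w=cv2.imread("pics/w3.png")
f=lambda im,u,v,W,H,k:cv2.resize(im[v:v+H,u:u+W],None,fx=k,fy=k,interpolation=cv2.INTER_CUBIC)
cv2.imwrite("pics/z1.png",np.hstack([f(s,255,185,50,50,8),f(s,355,150,50,50,8)]))
cv2.imwrite("pics/z2.png",np.vstack([np.hstack([f(t,225,115,40,30,10),f(t,340,115,40,30,10)]),np.hstack([f(t,225,190,40,30,10),f(t,340,190,40,30,10)])]))
cv2.imwrite("pics/z3.png",np.vstack([np.hstack([f(w,220,75,40,30,10),f(w,510,75,40,30,10)]),np.hstack([f(w,235,240,40,30,10),f(w,475,240,40,30,10)])]))
E
```

```text
(no output)
```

View pics/z1.png

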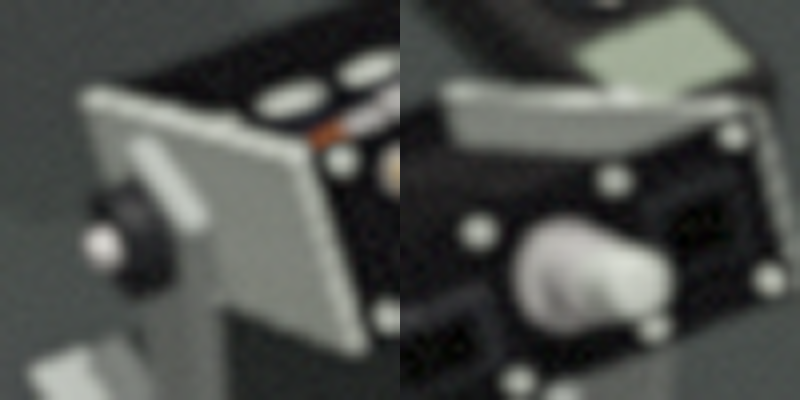

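View pics/z2.png

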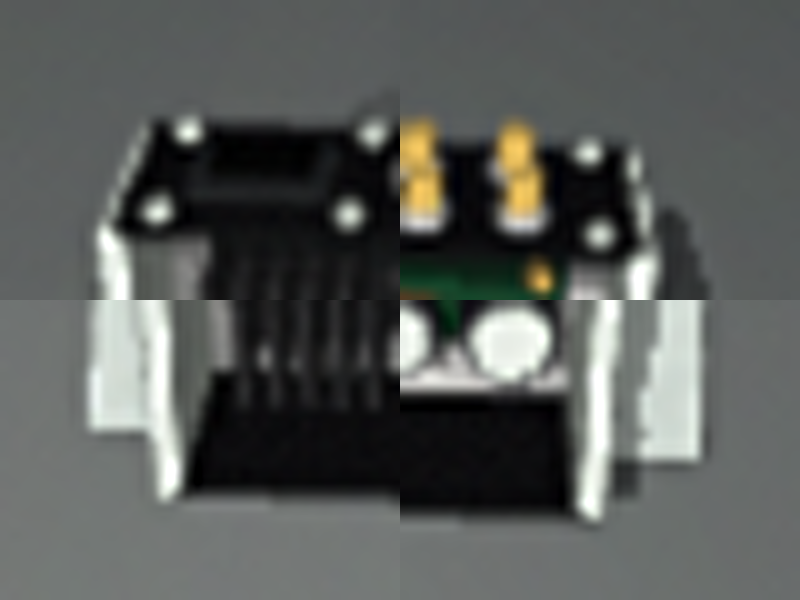

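View pics/z3.png

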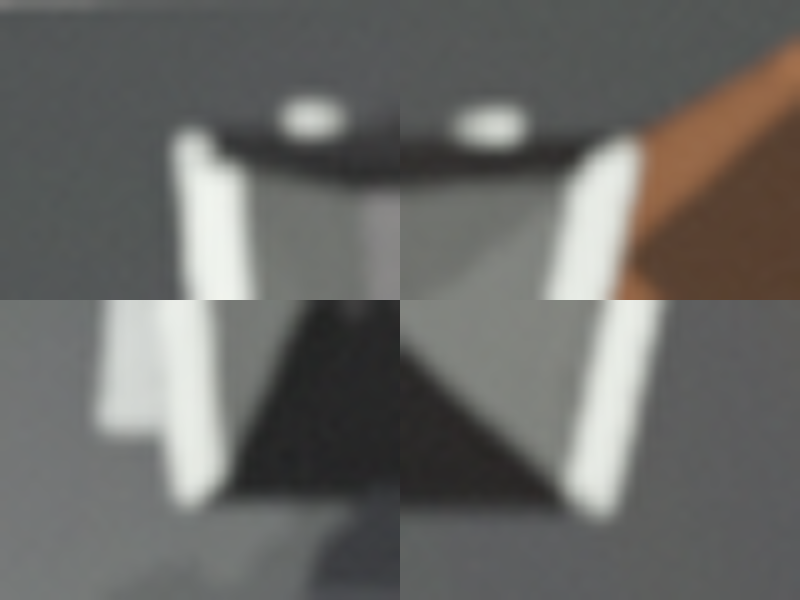

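```bash
cat > fit2.py <<'E'
from h import *
import pickle
from scipy.optimize import least_squares
w,st=pickle.load(open("w3.pkl","rb"));t=cam("top");sc=cam("scene")
M=[(1,1),(1,-1),(-1,-1),(-1,1)]
obs=[]
for (a,b),p in zip(M,[(346,266),(446,266),(443,421),(348,421)]):obs.append(("w",w,(.032*a,.066+.02*b,0),(190+p[0]/3,60+p[1]/3)))
for (a,b),p in zip(M,[(225,239),(303,239),(302,362),(228,360)]):obs.append(("t",t,(.032*a,.066+.02*b,0),(220+p[0]/4.8,105+p[1]/4.8)))
for n,c,ps in [("ww",w,[(237.2,88.2),(534.5,88.8),(496.5,261.8),(252.2,260)]),("tw",t,[(235,138.2),(365.5,140.2),(360.3,212),(240.8,209.8)]),("sw",sc,[(400.6,162.2),(292.75,204.4),(265.6,196.5),(360.6,160.5)])]:
    for (a,b),p in zip(M,ps):obs.append((n,c,(.1*a,.153*b,1),p))
cams={"w":0,"t":1,"s":2}
def model(q,X):
    Rm=modframe(q[2],q[3]);X=np.array(X,float)
    if X[2]: X[2]=q[5]
    else: X[2]=q[4]
    return np.array([q[0],q[1],.14])+Rm.apply(X)
def run(S,off,verbose):
    def res(q):
        r=[]
        for n,c,X,p in obs:
            if n in S:
                d=proj(c,model(q,X))-p
                if off:d=d+q[6+2*cams[n[0]]:8+2*cams[n[0]]]
                r.append(d)
        r=np.ravel(r)
        return np.r_[r,q[6:]/2.] if off else r
    q=least_squares(res,[.59,.04,-.045,.58,-.011,.026]+[0]*6*off,loss="soft_l1").x
    print(S,off,q.round(4),np.degrees(q[2:4]).round(2),"module",model(q,[0,.066,0]).round(4))
    if verbose:
        r=res(q);
        print(np.reshape(r[:2*sum(o[0] in S for o in obs)],(-1,2)).round(1).tolist())
run(["w","t","ww","tw","sw"],0,1)
run(["w","t","ww","tw","sw"],1,1)
run(["ww","tw","sw"],1,0);run(["ww"],0,1);run(["tw","sw"],0,0);run(["w","ww"],0,1);run(["ww","sw"],1,0);run(["w","t"],0,0)
E
python3 fit2.py
```

```text
['w', 't', 'ww', 'tw', 'sw'] 0 [ 0.5913  0.0417 -0.0478  0.5905 -0.0083  0.0293] [-2.74 33.83] module [0.5991 0.1074 0.1331]
[[0.3, 1.3], [-0.5, 1.4], [-0.5, -0.6], [0.4, -0.7], [-0.8, 1.7], [-0.9, 2.1], [-0.2, -1.0], [-0.4, -0.9], [0.3, 0.0], [0.2, 0.1], [0.4, -0.5], [-0.1, 0.2], [-0.5, -1.4], [-0.1, -0.7], [-0.3, -0.5], [-0.5, -0.9], [-1.5, 0.3], [-2.0, -0.2], [-1.4, -0.1], [0.3, -0.1]]
['w', 't', 'ww', 'tw', 'sw'] 1 [ 0.5917  0.0423 -0.0476  0.5911 -0.0087  0.0294  0.433   0.1442  0.6636
  0.617   0.9743  0.1006] [-2.73 33.87] module [0.5997 0.108  0.1327]
[[0.2, 1.2], [-0.6, 1.3], [-0.5, -0.7], [0.4, -0.8], [-0.3, 2.2], [-0.5, 2.5], [0.3, -0.5], [0.0, -0.5], [0.1, -0.0], [0.1, -0.1], [0.4, -0.5], [-0.2, 0.2], [-0.1, -0.9], [0.3, -0.2], [0.1, 0.0], [-0.0, -0.3], [-0.3, 0.3], [-0.7, -0.2], [-0.2, -0.1], [1.5, -0.1]]
['ww', 'tw', 'sw'] 1 [ 0.5914  0.0422 -0.0469  0.5924 -8.6188  0.0292  0.3017  0.0387  0.5128
  0.8115  1.0316  0.0575] [-2.69 33.94] module [ 5.4014 -0.1175 -7.0102]
['ww'] 0 [ 0.5913  0.0419 -0.0486  0.5919 -0.011   0.0292] [-2.78 33.91] module [0.6007 0.1075 0.1309]
[[0.1, -0.0], [0.1, 0.2], [0.1, -0.4], [-0.3, 0.1]]
['tw', 'sw'] 0 [ 0.589   0.0427 -0.0421  0.5902 -0.011   0.0272] [-2.41 33.82] module [0.5978 0.1084 0.1309]
['w', 'ww'] 0 [ 0.5916  0.0418 -0.0491  0.5914 -0.0056  0.0294] [-2.81 33.89] module [0.598  0.1075 0.1353]
[[0.1, 1.3], [-0.4, 1.4], [-0.5, -0.2], [0.2, -0.4], [0.3, -0.4], [0.2, -0.0], [0.2, -0.6], [-0.3, -0.1]]
['ww', 'sw'] 1 [ 0.5918  0.0425 -0.0477  0.5917 -9.0692  0.0293  0.5439  0.3782  0.
 -0.      0.8639  0.044 ] [-2.73 33.9 ] module [ 5.6481 -0.1327 -7.3872]
['w', 't'] 0 [ 0.5949  0.0411 -0.0474  0.3248 -0.0055  0.026 ] [-2.72 18.61] module [0.5998 0.107  0.1348]
```

```bash
python3 goto.py -2.75 33.9 .13 .599 .1077 .1335
```

```text
6.25 [0.4771 0.1108 0.3142] [ 0.68 -0.67 -2.55] row [-0.013 -0.003  0.44 ] [0.0021 0.0015 0.0003]
```

Emit:
play_rows --pt "-0.013 0 0.1 0.002 0.0015 0 0" --pt "-0.013 -0.003 0.2 0.002 0.0015 0 0" --pt "-0.013 -0.003 0.32 0.002 0.0015 0 0" --pt "-0.013 -0.003 0.42 0.002 0.0015 0 0" --pt "-0.013 -0.003 0.44 0.002 0.0015 0 0"

```text
time: 6.75
eef_pos: [0.5269, 0.1104, 0.2398]
ee_rot: [0.2, -0.66, 0.693, -0.211]
force: [0.5, -0.1, -1.9]
gripper_width: 0.0297
```

Emit:
play_rows --pt "0 0 0 0 0 0 0" --pt "0 0 0 0 0 0 0"

```text
time: 6.95
eef_pos: [0.5268, 0.1101, 0.2404]
ee_rot: [0.2, -0.66, 0.693, -0.211]
force: [0.0, 1.1, -1.7]
gripper_width: 0.0299
```

```bash
python3 - <<'E'
from h import *
im=[]
for n,b in (("wrist",(220,100,200,200)),("scene",(280,60,200,200)),):
    c=cam(n);s=c["pixels"][:,:,::-1];u,v,W,H=b;im.append(cv2.resize(s[v:v+H,u:u+W],(400,400),interpolation=cv2.INTER_CUBIC))
cv2.imwrite("pics/p.png",np.hstack(im))
F=[]
for i in range(1):F.append(env.read_state()["force"])
print(F)
E
python3 goto.py -2.75 33.9 .13 .599 .1077 .1335
```

```text
[array([-0.8957535 , -0.12519083, -1.67439595])]
7.05 [0.5268 0.1104 0.2407] [-0.9  -0.13 -1.67] row [-0.004 -0.001 -0.004] [ 0.0007 -0.0007 -0.0005]
```

View pics/p.png

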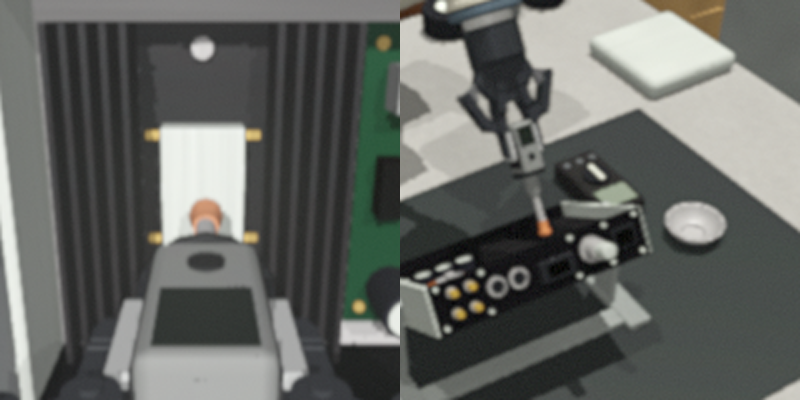

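Emit:
play_rows --pt "0 0 0.03 0 0 0 0" --pt "0 0 0.06 0 0 0 0" --pt "0 0 0.085 0 0 0 0" --pt "0 0 0.085 0 0 0 0"

```text
time: 7.45
eef_pos: [0.5364, 0.1098, 0.2258]
ee_rot: [0.2, -0.66, 0.693, -0.211]
force: [-0.5, -0.4, -1.9]
gripper_width: 0.0294
```

```bash
cat > f.py <<'E'
from h import *
M=modframe(np.radians(-2.75),np.radians(33.9)).as_matrix();s=env.read_state();m=np.array([.599,.1077,.1335])
d=(s["eef_pos"]-m)@M
print(s["time"],"xyz own",(d*1000).round(2),"f own",(s["force"]@M).round(2))
E
python3 f.py
```

```text
7.45 xyz own [ -0.48  -0.86 111.57] f own [-1.43 -0.47 -1.3 ]
```

Emit:
play_rows --pt "0 0 0.01 0 0 0 0" --pt "0 0 0.01 0 0 0 0"

```text
time: 7.65
eef_pos: [0.5375, 0.1098, 0.2239]
ee_rot: [0.2, -0.66, 0.693, -0.211]
force: [0.4, 0.0, -2.0]
gripper_width: 0.0294
```

```bash
python3 f.py
```

```text
7.65 xyz own [ -0.62  -0.88 109.31] f own [-0.73  0.06 -1.88]
```

Emit:
play_rows --pt "0 0 0.01 0 0 0 0" --pt "0 0 0.01 0 0 0 0"

```text
time: 7.85
eef_pos: [0.5387, 0.1097, 0.2221]
ee_rot: [0.2, -0.66, 0.693, -0.211]
force: [-0.1, 0.7, -2.0]
gripper_width: 0.0299
```

```bash
python3 f.py
```

```text
7.85 xyz own [ -0.65  -0.88 107.16] f own [-1.26  0.7  -1.56]
```

Emit:
play_rows --pt "0 0 0.01 0 0 0 0" --pt "0 0 0.01 0 0 0 0"

```text
time: 8.05
eef_pos: [0.5399, 0.1096, 0.2203]
ee_rot: [0.2, -0.66, 0.693, -0.211]
force: [-0.1, 0.4, -2.2]
gripper_width: 0.0295
```

```bash
python3 f.py
```

```text
8.05 xyz own [ -0.7   -0.91 105.01] f own [-1.3   0.42 -1.78]
```

Emit:
play_rows --pt "0 0 0.0075 0 0 0 0" --pt "0 0 0.0075 0 0 0 0"

```text
time: 8.25
eef_pos: [0.5408, 0.1096, 0.2189]
ee_rot: [0.2, -0.66, 0.693, -0.211]
force: [-0.2, 0.1, -1.5]
gripper_width: 0.0295
```

```bash
python3 f.py
```

```text
8.25 xyz own [ -0.7   -0.91 103.39] f own [-1.04  0.05 -1.12]
```

Emit:
play_rows --pt "0 0 0.0075 0 0 0 0" --pt "0 0 0.0075 0 0 0 0"

```text
time: 8.45
eef_pos: [0.5417, 0.1095, 0.2176]
ee_rot: [0.2, -0.66, 0.693, -0.211]
force: [-0.6, 0.1, -0.7]
gripper_width: 0.0297
```

```bash
python3 f.py
```

```text
8.45 xyz own [ -0.69  -0.91 101.8 ] f own [-0.86  0.09 -0.24]
```

Emit:
play_rows --pt "0 0 0.0075 0 0 0 0" --pt "0 0 0.0075 0 0 0 0"

```text
time: 8.65
eef_pos: [0.5425, 0.1095, 0.2163]
ee_rot: [0.2, -0.66, 0.693, -0.211]
force: [-1.5, 0.2, 0.4]
gripper_width: 0.0299
```

```bash
python3 f.py
```

```text
8.65 xyz own [ -0.72  -0.9  100.19] f own [-1.04  0.16  1.14]
```

Emit:
play_rows --pt "0 0 0.005 0 0 0 0" --pt "0 0 0.005 0 0 0 0" --pt "0 0 0.005 0 0 0 0"

```text
time: 8.95
eef_pos: [0.5431, 0.1095, 0.2155]
ee_rot: [0.2, -0.66, 0.693, -0.211]
force: [-2.6, -0.1, 1.2]
gripper_width: 0.0296
```

```bash
python3 f.py
```

```text
8.95 xyz own [-0.68 -0.9  99.21] f own [-1.42 -0.22  2.44]
```

Emit:
play_rows --pt "0 0 0 0 0 0 0" --pt "0 0 0 0 0 0 0"

```text
time: 9.15
eef_pos: [0.5431, 0.1095, 0.2155]
ee_rot: [0.2, -0.66, 0.693, -0.211]
force: [-3.3, 0.8, 1.3]
gripper_width: 0.0292
```

```bash
python3 f.py
```

```text
9.15 xyz own [-0.7  -0.89 99.24] f own [-2.02  0.62  2.91]
```

About 4.7 mm in, by force and position. Holding there.

Emit:
play_rows --pt "0 0 0 0 0 0 0" --pt "0 0 0 0 0 0 0" --pt "0 0 0 0 0 0 0" --pt "0 0 0 0 0 0 0" --pt "0 0 0 0 0 0 0"

```text
time: 9.65
eef_pos: [0.5431, 0.1095, 0.2155]
ee_rot: [0.2, -0.66, 0.693, -0.211]
force: [-2.9, -0.3, 1.4]
gripper_width: 0.0297
```

```bash
python3 f.py; python3 - <<'E'
from h import *
c=cam("wrist");s=c["pixels"][:,:,::-1];a=cv2.resize(s[100:300,220:420],(600,600),interpolation=cv2.INTER_CUBIC)
cv2.imwrite("pics/press.png",a)
E
```

```text
9.65 xyz own [-0.69 -0.88 99.24] f own [-1.59 -0.4   2.74]
```

View pics/press.png

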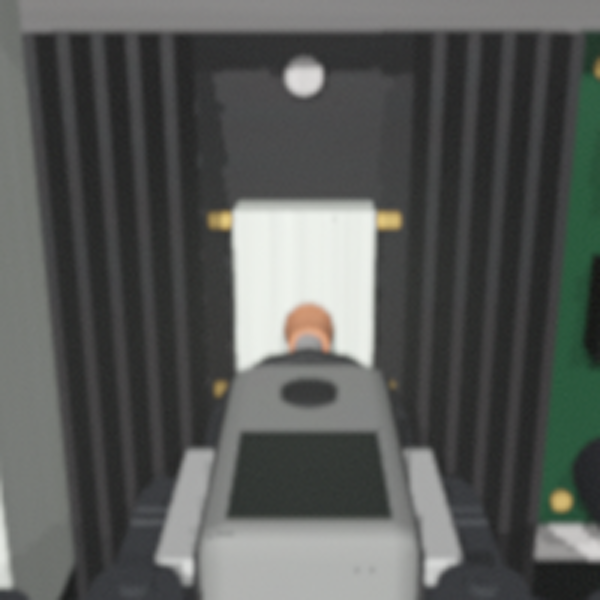

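Emit:
play_rows --pt "0 0 0 0 0 0 0" --pt "0 0 0 0 0 0 0" --pt "0 0 0 0 0 0 0" --pt "0 0 0 0 0 0 0" --pt "0 0 0 0 0 0 0"

```text
time: 10.2
eef_pos: [0.5431, 0.1095, 0.2155]
ee_rot: [0.2, -0.66, 0.693, -0.211]
force: [-3.1, -0.2, 0.9]
gripper_width: 0.0294
```

```bash
python3 f.py
```

```text
10.2 xyz own [-0.68 -0.89 99.24] f own [-2.02 -0.37  2.48]
```

Emit:
play_rows --pt "0 0 0 0 0 0 0" --pt "0 0 0 0 0 0 0" --pt "0 0 0 0 0 0 0" --pt "0 0 0 0 0 0 0" --pt "0 0 0 0 0 0 0"

```text
time: 10.7
eef_pos: [0.5431, 0.1095, 0.2155]
ee_rot: [0.2, -0.66, 0.693, -0.211]
force: [-2.9, -0.1, 2.5]
gripper_width: 0.0299
```

```bash
python3 f.py
```

```text
10.7 xyz own [-0.65 -0.88 99.22] f own [-1.   -0.28  3.63]
```

Emit:
play_rows --pt "0 0 0 0 0 0 0" --pt "0 0 0 0 0 0 0" --pt "0 0 0 0 0 0 0" --pt "0 0 0 0 0 0 0" --pt "0 0 0 0 0 0 0"

```text
time: 11.2
eef_pos: [0.5431, 0.1095, 0.2155]
ee_rot: [0.2, -0.66, 0.693, -0.211]
force: [-2.3, 0.2, 1.6]
gripper_width: 0.0294
```

```bash
python3 f.py
```

```text
11.2 xyz own [-0.68 -0.91 99.25] f own [-1.08  0.12  2.59]
```

The averaged force is 4.4 N (about 5.3 mm), a little over half-way. I'll ease back 0.7 mm without breaking contact and hold a further 2.3 s.

Emit:
play_rows --pt "0 0 -0.0035 0 0 0 0" --pt "0 0 -0.0035 0 0 0 0" --pt "0 0 -0.0035 0 0 0 0"

```text
time: 11.5
eef_pos: [0.5427, 0.1095, 0.2161]
ee_rot: [0.2, -0.66, 0.693, -0.211]
force: [-1.1, -0.4, 0.6]
gripper_width: 0.0295
```

```bash
python3 f.py
```

```text
11.5 xyz own [-0.69 -0.89 99.96] f own [-0.57 -0.46  1.12]
```

Emit:
play_rows --pt "0 0 0 0 0 0 0" --pt "0 0 0 0 0 0 0" --pt "0 0 0 0 0 0 0" --pt "0 0 0 0 0 0 0" --pt "0 0 0 0 0 0 0"

```text
time: 12.0
eef_pos: [0.5427, 0.1095, 0.2161]
ee_rot: [0.2, -0.66, 0.693, -0.211]
force: [-1.8, 0.0, 0.8]
gripper_width: 0.0296
```

```bash
python3 f.py
```

```text
12.0 xyz own [-0.68 -0.93 99.96] f own [-1.1  -0.04  1.68]
```

Emit:
play_rows --pt "0 0 0 0 0 0 0" --pt "0 0 0 0 0 0 0" --pt "0 0 0 0 0 0 0" --pt "0 0 0 0 0 0 0" --pt "0 0 0 0 0 0 0"

```text
time: 12.5
eef_pos: [0.5427, 0.1095, 0.2161]
ee_rot: [0.2, -0.66, 0.693, -0.211]
force: [-1.6, -0.5, 0.6]
gripper_width: 0.03
```

```bash
python3 f.py
```

```text
12.5 xyz own [-0.67 -0.9  99.97] f own [-0.98 -0.61  1.34]
```

Emit:
play_rows --pt "0 0 0 0 0 0 0" --pt "0 0 0 0 0 0 0" --pt "0 0 0 0 0 0 0" --pt "0 0 0 0 0 0 0" --pt "0 0 0 0 0 0 0"

```text
time: 13.0
eef_pos: [0.5427, 0.1095, 0.2161]
ee_rot: [0.2, -0.66, 0.693, -0.211]
force: [-2.5, 0.7, 0.7]
gripper_width: 0.0296
```

```bash
python3 f.py
```

```text
13.0 xyz own [-0.67 -0.88 99.95] f own [-1.72  0.53  2.05]
```

Emit:
play_rows --pt "0 0 0 0 0 0 0" --pt "0 0 0 0 0 0 0" --pt "0 0 0 0 0 0 0" --pt "0 0 0 0 0 0 0" --pt "0 0 0 0 0 0 0"

```text
time: 13.5
eef_pos: [0.5427, 0.1095, 0.2161]
ee_rot: [0.2, -0.66, 0.693, -0.211]
force: [-2.1, 0.1, 1.4]
gripper_width: 0.0296
```

```bash
python3 f.py
```

```text
13.5 xyz own [-0.68 -0.9  99.95] f own [-0.99 -0.03  2.32]
```

Emit:
play_rows --pt "0 0 0 0 0 0 0" --pt "0 0 0 0 0 0 0" --pt "0 0 0 0 0 0 0"

```text
time: 13.8
eef_pos: [0.5427, 0.1095, 0.2161]
ee_rot: [0.2, -0.66, 0.693, -0.211]
force: [-1.5, 0.6, 1.5]
gripper_width: 0.0293
```

```bash
python3 f.py
```

```text
13.8 xyz own [-0.64 -0.89 99.98] f own [-0.47  0.51  2.08]
```

Held at 3.4 N mean (about 4.3 mm). Retreating along the normal.

Emit:
play_rows --pt "0 0 -0.02 0 0 0 0" --pt "0 0 -0.1 0 0 0 0" --pt "0 0 -0.25 0 0 0 0" --pt "0 0 -0.45 0 0 0 0" --pt "0 0 -0.65 0 0 0 0"

```text
time: 14.3
eef_pos: [0.4692, 0.1132, 0.3249]
ee_rot: [0.199, -0.66, 0.693, -0.21]
force: [0.8, -0.2, -1.8]
gripper_width: 0.0297
```

```bash
cat > home.py <<'E'
from h import *
import sys
s=env.read_state();q=[1.32684331e-04,7.13092920e-01,-7.01069515e-01,7.20933640e-05]
a,b=rel([.41355,-.33488,float(sys.argv[1])],Rq(q));print(s["time"],s["eef_pos"].round(4),s["force"].round(2),"row",a.round(3),b.round(4))
E
python3 home.py .365
```

```text
14.3 [0.4692 0.1132 0.3249] [ 0.82 -0.21 -1.79] row [ 2.251  0.03  -0.259] [-0.374  -0.0126 -0.0408]
```

Emit:
play_rows --pt "0.12 0 -0.12 0 0 0 0" --pt "0.35 0 -0.2 -0.02 0 0 0" --pt "0.57 0 -0.25 -0.08 0 -0.01 0" --pt "0.79 0.0 -0.25 -0.14 0 -0.02 0" --pt "1.0 0.0 -0.25 -0.2 0 -0.02 0"

```text
time: 14.8
eef_pos: [0.4313, -0.0779, 0.368]
ee_rot: [0.091, -0.695, 0.706, -0.101]
force: [1.8, 1.5, -2.5]
gripper_width: 0.0295
```

```bash
python3 home.py .365
```

```text
14.8 [ 0.4313 -0.0779  0.368 ] [ 1.84  1.51 -2.52] row [1.286 0.071 0.012] [-0.1734 -0.0107 -0.0212]
```

Emit:
play_rows --pt "0.22 0.01 0.0 -0.05 0 0 0" --pt "0.45 0.02 0.0 -0.1 0 -0.01 0" --pt "0.68 0.03 0.0 -0.15 -0.01 -0.02 0" --pt "0.9 0.05 0.01 -0.173 -0.011 -0.021 0" --pt "1.0 0.06 0.01 -0.173 -0.011 -0.021 0"

```text
time: 15.3
eef_pos: [0.4166, -0.281, 0.3645]
ee_rot: [0.0, 0.713, -0.702, -0.001]
force: [0.6, 0.2, -2.8]
gripper_width: 0.0293
```

```bash
python3 home.py .365
```

```text
15.3 [ 0.4166 -0.281   0.3645] [ 0.56  0.22 -2.76] row [ 0.269  0.02  -0.003] [ 0.001   0.0006 -0.001 ]
```

Emit:
play_rows --pt "0.15 0.01 0 0.001 0 -0.001 0" --pt "0.25 0.02 0 0.001 0 -0.001 0" --pt "0.269 0.02 0 0.001 0 -0.001 0" --pt "0.269 0.02 0 0.001 0 -0.001 0" --pt "0.269 0.02 0 0.001 0 -0.001 0"

```text
time: 15.8
eef_pos: [0.4135, -0.334, 0.3646]
ee_rot: [-0.0, 0.713, -0.701, -0.0]
force: [0.2, 0.4, -2.5]
gripper_width: 0.0294
```

```bash
python3 home.py .24
```

```text
15.8 [ 0.4135 -0.334   0.3646] [ 0.21  0.43 -2.52] row [0.005 0.    0.623] [-0.0002  0.0008  0.0004]
```

Emit:
play_rows --pt "0.005 0 0.15 0 0.0008 0 0" --pt "0.005 0 0.33 0 0.0008 0 0" --pt "0.005 0 0.5 0 0.0008 0 0" --pt "0.005 0 0.6 0 0.0008 0 0" --pt "0.005 0 0.623 0 0.0008 0 0"

```text
time: 16.3
eef_pos: [0.4129, -0.333, 0.2383]
ee_rot: [-0.0, 0.714, -0.7, -0.002]
force: [-0.0, -0.1, -1.9]
gripper_width: 0.0292
```

Emit:
play_rows --pt "0 0 0 0 0 0 0" --pt "0 0 0 0 0 0 0"

```text
time: 16.5
eef_pos: [0.4134, -0.3328, 0.2394]
ee_rot: [-0.0, 0.714, -0.7, -0.001]
force: [0.8, -0.0, -1.5]
gripper_width: 0.0295
```

```bash
python3 home.py .24;python3 - <<'E'
from h import *
im=[]
for n in ("wrist","scene"):
    c=cam(n);s=c["pixels"][:,:,::-1]
    u,v=proj(c,env.read_state()["eef_pos"]).astype(int)
    a=s[100:300,220:420] if n=="wrist" else s[v-30:v+70,u-50:u+50]
    im.append(cv2.resize(a,(400,400),interpolation=cv2.INTER_CUBIC))
cv2.imwrite("pics/d.png",np.hstack(im))
E
```

```text
16.5 [ 0.4134 -0.3328  0.2394] [ 0.8  -0.04 -1.5 ] row [ 0.01  -0.    -0.003] [0.0007 0.0012 0.0014]
```

View pics/d.png

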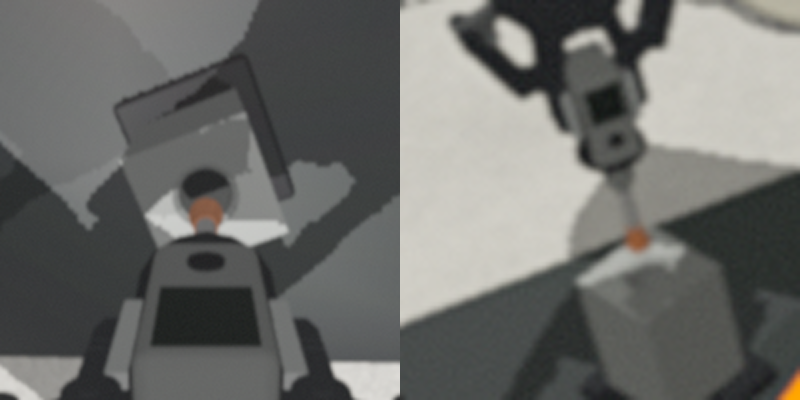

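Emit:
play_rows --pt "0.01 0 0 0.0007 0.0012 0.0014 0" --pt "0.01 0 0 0.0007 0.0012 0.0014 0" --pt "0.01 0 0.02 0.0007 0.0012 0.0014 0"

```text
time: 16.9
eef_pos: [0.4138, -0.3356, 0.2361]
ee_rot: [0.0, 0.713, -0.701, 0.001]
force: [0.7, -0.6, -2.4]
gripper_width: 0.0295
```

```bash
python3 home.py .19
```

```text
16.9 [ 0.4138 -0.3356  0.2361] [ 0.7  -0.6  -2.36] row [-0.004  0.001  0.23 ] [-0.0009 -0.0011 -0.0002]
```

Emit:
play_rows --pt "-0.004 0 0.05 -0.0005 -0.0005 0 0" --pt "-0.004 0 0.11 -0.0005 -0.0005 0 0" --pt "-0.004 0 0.17 -0.0005 -0.0005 0 0" --pt "-0.004 0 0.23 -0.0005 -0.0005 0 0" --pt "-0.004 0 0.23 -0.0005 -0.0005 0 0"

```text
time: 17.4
eef_pos: [0.413, -0.3341, 0.188]
ee_rot: [0.0, 0.713, -0.701, -0.001]
force: [0.8, -0.6, -0.9]
gripper_width: 0.0298
```

```bash
python3 home.py .14
```

```text
17.4 [ 0.413  -0.3341  0.188 ] [ 0.83 -0.57 -0.91] row [ 0.004 -0.003  0.24 ] [ 0.001   0.001  -0.0003]
```

Emit:
play_rows --pt "0.004 -0.003 0.06 0.0005 0.0005 0 0" --pt "0.004 -0.003 0.11 0.0005 0.0005 0 0" --pt "0.004 -0.003 0.16 0.0005 0.0005 0 0" --pt "0.004 -0.003 0.2 0.0005 0.0005 0 0" --pt "0.004 -0.003 0.24 0.0005 0.0005 0 0"

```text
time: 17.9
eef_pos: [0.4136, -0.3349, 0.1394]
ee_rot: [0.0, 0.713, -0.701, -0.0]
force: [0.2, 0.3, -1.3]
gripper_width: 0.0294
```

```bash
python3 home.py .1333
```

```text
17.9 [ 0.4136 -0.3349  0.1394] [ 0.17  0.29 -1.27] row [-0.     0.     0.031] [ 0.0005  0.0004 -0.0003]
```

Emit:
play_rows --pt "0 0 0.01 0 0 0 0" --pt "0 0 0.02 0 0 0 0" --pt "0 0 0.024 0 0 0 0" --pt "0 0 0.026 0 0 0 0" --pt "0 0 0.026 0 0 0 0"

```text
time: 18.4
eef_pos: [0.4137, -0.335, 0.1345]
ee_rot: [0.0, 0.713, -0.701, -0.0]
force: [-0.1, -0.8, -2.2]
gripper_width: 0.0296
```

Emit:
play_rows --pt "0 0 0.003 0 0 0 0" --pt "0 0 0.005 0 0 0 0" --pt "0 0 0.005 0 0 0 0"

```text
time: 18.7
eef_pos: [0.4137, -0.335, 0.1335]
ee_rot: [0.0, 0.713, -0.701, -0.0]
force: [0.2, 0.8, -2.0]
gripper_width: 0.0293
```

```bash
python3 home.py .1333
```

```text
18.7 [ 0.4137 -0.335   0.1335] [ 0.21  0.8  -1.98] row [-0.001  0.001  0.001] [ 0.0003  0.0002 -0.0002]
```

Emit:
play_rows --pt "0 0 0.003 0 0 0 0" --pt "0 0 0.003 0 0 0 0"

```text
time: 18.9
eef_pos: [0.4138, -0.3351, 0.1333]
ee_rot: [0.0, 0.713, -0.701, -0.0]
force: [-2.0, 1.9, 6.5]
gripper_width: 0.0296
```

Emit:
play_rows --pt "0 0 0.003 0 0 0 0" --pt "0 0 0.003 0 0 0 0"

```text
time: 19.1
eef_pos: [0.4137, -0.335, 0.1332]
ee_rot: [0.0, 0.713, -0.701, 0.0]
force: [-1.9, 2.6, 11.9]
gripper_width: 0.0296
```

Seated at the same height as at pick-up, with the rim carrying load. Easing off and releasing.

Emit:
play_rows --pt "0 0 -0.002 0 0 0 0" --pt "0 0 -0.002 0 0 0 0" --squeeze 20

```text
time: 19.3
eef_pos: [0.4138, -0.3351, 0.1337]
ee_rot: [0.0, 0.713, -0.701, 0.0]
force: [-0.2, 0.3, -1.8]
gripper_width: 0.0298
```

Emit:
play_rows --pt "0 0 0 0 0 0 38" --pt "0 0 0 0 0 0 42" --pt "0 0 0 0 0 0 60" --pt "0 0 0 0 0 0 80" --pt "0 0 0 0 0 0 100"

```text
time: 19.8
eef_pos: [0.4138, -0.3351, 0.1337]
ee_rot: [0.0, 0.713, -0.701, 0.0]
force: [-0.4, 0.3, 0.5]
gripper_width: 0.0774
```

Emit:
play_rows --pt "0 0 0 0 0 0 100" --pt "0 0 0 0 0 0 100" --pt "0 0 0 0 0 0 100" --pt "0 0 0 0 0 0 100"

```text
time: 20.2
eef_pos: [0.4138, -0.3351, 0.1337]
ee_rot: [0.0, 0.713, -0.701, 0.0]
force: [-0.6, -0.5, 0.1]
gripper_width: 0.0854
```

Emit:
play_rows --pt "0 0 -0.1 0 0 0 100" --pt "0 0 -0.25 0 0 0 100" --pt "0 0 -0.45 0 0 0 100" --pt "0 0 -0.65 0 0 0 100" --pt "0 0 -0.85 0 0 0 100"

```text
time: 20.7
eef_pos: [0.4136, -0.3347, 0.3054]
ee_rot: [0.0, 0.713, -0.701, 0.0]
force: [0.1, 0.0, -1.0]
gripper_width: 0.0852
```

Emit:
play_rows --pt "0 0 -0.1 0 0 0 100" --pt "0 0 -0.1 0 0 0 100" --pt "0 0 -0.1 0 0 0 100"

```text
time: 21.0
eef_pos: [0.4135, -0.3346, 0.3253]
ee_rot: [0.0, 0.713, -0.701, 0.0]
force: [-0.4, 0.4, -0.4]
gripper_width: 0.0855
```

```bash
python3 - <<'E'
from h import *
im=[]
for n in ("wrist","scene"):
    c=cam(n);s=c["pixels"][:,:,::-1]
    a=s[100:240,250:390] if n=="wrist" else s[175:265,140:230]
    im.append(cv2.resize(a,(400,400),interpolation=cv2.INTER_CUBIC))
    if n=="scene":
        d=cv2.absdiff(s,cv2.imread("pics/scene0.png"))[125:275,255:415];print("chassis diff",d.mean(),d.max())
cv2.imwrite("pics/end.png",np.hstack(im));cv2.imwrite("pics/ends.png",s);print(env.read_state())
E
```

```text
chassis diff 5.748319444444444 98
{'time': 21.1, 'joints': array([-7.92447649e-01,  2.79428554e-01,  1.43235500e+00, -3.82967881e-04,
        1.43136284e+00,  7.61746490e-01]), 'joint_velocities': array([-0.000725  ,  0.00500625,  0.00086278, -0.00060581,  0.0024236 ,
       -0.00096282]), 'tau': array([ 4.27805458e-02, -7.17304516e+01, -4.19194221e+01, -2.19297915e-03,
        1.49199012e-02, -5.17547596e-05]), 'eef_pos': array([ 0.41312961, -0.33428924,  0.32420618]), 'ee_rot': array([ 1.77657586e-04,  7.12970647e-01, -7.01193423e-01, -7.79687175e-04]), 'force': array([-0.92858234,  0.22902518, -1.21453882]), 'torque': array([-0.04354042,  0.03112772, -0.00068145]), 'gripper_width': 0.08555494492178939}
```

View pics/end.png

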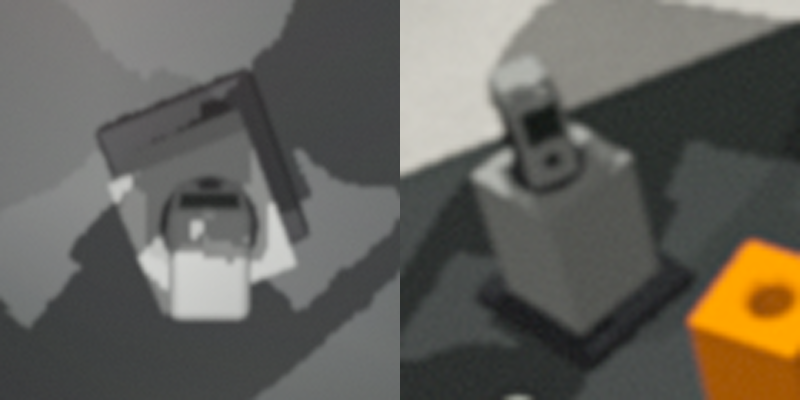

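View pics/ends.png

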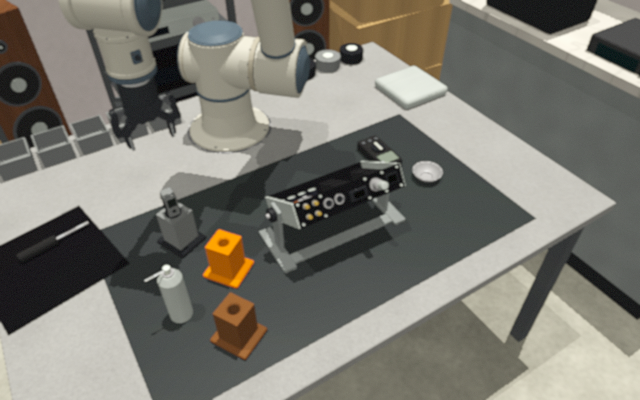

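The thermometer stands upright in the grey dock and everything else looks unmoved. I'll do one tilt check against the first picture, then hand in.

```bash
python3 - <<'E'
from h import *
a=cv2.imread("pics/scene0.png",0).astype(np.float32);b=cv2.imread("pics/ends.png",0).astype(np.float32)
for n,(u,v,W,H) in {"low end wall":(258,188,36,40),"rear right":(355,150,50,50),"dock/probe":(150,180,55,70)}.items():
    print(n,cv2.phaseCorrelate(a[v:v+H,u:u+W].copy(),b[v:v+H,u:u+W].copy(),cv2.createHanningWindow((W,H),cv2.CV_32F)))
print(env.finish_job())
E
```

```text
low end wall ((-0.02604198806071878, -0.05626944117926058), 0.841788317097558)
rear right ((-0.06823431122676737, -0.04536919190081079), 0.9078046886444092)
dock/probe ((-0.9468211486267784, 0.16498285807887214), 0.6207872779281051)
the job is handed in; nothing more can be done
None
```

The temperature reading was taken and the thermometer is back home in the grey dock. I handed the job in at about 21 s.

- **Press:** I set the tip square to the module, using a measured tilt of about 33.9° and yaw of about −2.75°. I held it about 2.2 s at about 4.4 N (roughly 5.3 mm in). That was slightly past half-way, so I eased back 0.7 mm without breaking contact. I then held another 2.3 s at about 3.4 N (roughly 4.3 mm in). It never came near the 9 mm stop.
- **Force noise:** Single force readings scatter by about 0.6 N, so each depth above is good to about half a millimetre.
- **Dock:** The collar met the rim at the same height as at pick-up. The downward press peaked near 12 N for a moment before I eased off and let go. Pictures afterwards show the thermometer upright in the dock and the gripper clear of it.
- **Cradle and bench:** The chassis shifted less than 0.1 pixel between the first and last pictures, so the tilt is unchanged. The other things look unmoved by eye.
- **One disagreement:** The same comparison on the dock and thermometer gave a shift of about 0.9 pixel, with weak correlation. I put this down to changed shadows or about 1–2 mm of play in the hole, but did not look into it further.

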